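# Scoop two sample cups up against the cold plate

### The arm

A 6-joint arm with a two-finger parallel gripper is mounted at the origin on the work surface. World frame = base frame: x ahead of the robot, y to its left, z up, the work surface at z = 0. Lengths are in m, angles in rad, forces in N, time in s.
With the tool pointing down it reaches from about 0.4 to 0.825 m from the base axis. Payload 7 kg.
Tool frame: the origin (TCP) lies midway between the tips of the shut fingers; the grasp point (between the pads) lies arm.hold_point_z behind it (arm.hold_point_z is the distance from the TCP to the grasp point, in m); z points along the fingers, y is the line along which they close (so a half turn about z gives the same grasp; the last joint's range is limited). The gripper opens to 88 mm and grips with 3 to 60 N. Pads are 19 mm wide; open, the fingers measure 130 mm over their backs; the gripper's body (78 mm by 193 mm) begins 47 mm behind the grasp point.
Start: joints at [1.588, 0.359, 0.012, 0, -1.224, -0.288], TCP at [0.181, 0.65, 0.227] pointing down, gripper open.
Joint ranges: [-3.07, 3.07], [-1.43, 2.12], [-1.02, 1.25], [-3.03, 1.67], [-3.05, -0], [-3.03, 3.03]. Speed limits (rad/s): [2.39, 2.39, 3.01, 3.14, 3.14, 3.14].

### API

Orientations are given as [roll, pitch, yaw] about the fixed x, y, z axes, in that order (R = Rz(yaw) Ry(pitch) Rx(roll)).
In Python, from station import arm gives the robot as it stands.
- The arm moves only by the shell command python3 -m crank 'ROWS' [OPENING] [FORCE]. ROWS is JSON, a list that holds one entry, the list of rows, each a list of 4 numbers: the shift along the tool's x, y, z in units of 25 mm (1.0 is 25 mm), then the turn about the tool's z in units of 5 degrees (1.0 is 5 degrees). A call has 1 to 12 rows; each row is the pose to reach, as a shift and turn from the pose commanded when the call began, along the tool's axes at that moment; what a row does not reach only later rows make up. A row lasts 1/8 s, in which the tool goes at most 62.5 mm and 10.7 degrees, less where a joint would pass 70% of its speed; a pose out of reach is approached as far as the arm can. A call with a gripper value outside its range is refused whole. OPENING is the closure, from 0 (fully open) to 1 (shut), set as the call begins (- or left out, the last holds). The fingers move at their own pace and stop on an object; FORCE is the grip in N (left out, the last holds). Time passes only in rows, so rows that repeat a pose let the fingers close. It gives the time, the measured TCP pose, the force, the opening and the grip force at its end, in the units of the state.
- arm.get_state(): the state, without advancing time (a new reading comes with each control period).
- arm.grab_frame(name): name is "scene" or "top" or "wrist"; returns (picture, depth): 480x640x3 uint8, red, green, blue; 480x640 float32, m along the optical axis (not along the pixel's ray), 0 where there is no reading.
- arm.get_calibration(name): a dict with "mtx" (3x3 intrinsics, pixels), "R" (3x3) and "t" (3): a world point X has camera coordinates R X + t; the wrist camera has in their place "mount" (4x4, takes a point from camera to tool coordinates, whose origin is the TCP and whose axes are the flange's). Camera axes: x right, y down, z forward; pixel columns grow to the right and rows downward; lengths in m; the calibration is good to about 2 mm. A picture is of the moment at which its call begins: read the wrist's pose just before it. get_calibration takes no time and is no camera call.
- arm.job_done(): hands the job in; it is judged then, once.
Trained networks look in the newest picture that a camera, given by its name, has taken for a name from the list of things; names that differ only in an ending like _2 or _b are one class to them, and where a whole thing is asked for, a point or a joint stands for the part that bears it (a point fixed in the world has none). Each returns a list of dicts, best first, with "score" (0 to 1); they miss things now and then, are a little off and sometimes report something else, mostly with a low value. They report only what shows in the picture. A call takes as long as a camera call.
- arm.recognise(thing, camera): "extent" ([left, top, width, height] in pixels, round what is visible of it).
- arm.trace(thing, camera): "mask" (480x640 bool, what is visible of it) and "extent" ([left, top, width, height] in pixels, round what is visible of it).
The state is a dict: "t": time; "q": joint angles; "qd": joint speeds; "joint_efforts": joint torques, N m; "eef_pos": TCP position; "ee_rot": TCP orientation; "force": force on the tool from outside, world axes, zero at the start; "moment": the same for the moment, N m; "width": finger opening in m; "gripper_force": force on a finger pad.
Only numpy, scipy, OpenCV 4.12 (cv2) and the standard library are available. Lean on these libraries where they do the work, as an engineer would, in place of code of your own. Each camera call takes 0.05 s, during which the arm holds its last target. There are 200 camera calls.

### The job

Two shallow round steel sample cups have ended up on the bench in front of the cold plate. Take the steel scoop by its cross bar, push it along the bench with its open edge first so that both cups ride into it against the front of the cold plate, then lift them clear and set the loaded scoop down level on the free part of the cold plate's top, both cups still in it. Do not touch the two cups with the gripper.

Things in the scene. Friction and masses are not known exactly. Their poses are not given: they have to be found in the camera images.
- scoop: Loose sheet-steel pan, 120 (x) x 110 mm, 0.22 kg: floor 2 mm, walls 22 mm high on three sides, open at +x, which starts within 0.5 rad of straight ahead. A cross bar along y (110 long, 14 thick, 22 mm high), on a thin post at each side, has its centre 70 mm above the origin. Origin: on the underside below the bar, open edge at x = 75 mm, back at -45 mm; z up. The steel tray with no bar is not it.
- cup_a: One of two equal shallow round steel cups, 34 mm across, 14 mm high, 30 g, loose on the bench, centre 18 to 60 mm before the cold plate's front. Its foot is bevelled (18 mm across at the bench, 34 at 4 mm height), so the scoop's edge slides under once the cup is stopped. Origin: centre of underside. The taller cup (45 mm high) and the vial by the same wall are not part of the job.
- cup_b: The other cup, the same in every way, 36 to 50 mm (centre to centre) to the left (+y) of cup_a along the cold plate's front, so that both fit in the scoop's mouth at once. Origin: centre of underside.
- cold_plate: Fixed white unit with a flat aluminium top, 180 (x) x 400 (y) x 45 mm high. Origin: centre of its underside, on the bench. Its upright front face, towards the robot at x = -90 mm in its frame, is the wall to push against. The top is free except for three white cassettes fixed at the left end (y from 158 to 186 mm, 10 mm high); the scoop may stand anywhere on the free part.

How it is judged:
By the outcome, as a careful person would: the job done as asked, in the order asked, and still so for the second after the job is handed in, with the robot touching nothing.
It also fails if it takes over 51 s, if anything falls off the work surface, if the arm or the gripper's body presses on something with over 40 N, if the wrist force passes 120 N, or if a joint passes its speed limit or range.

## Working session

There is one attempt and no reset: what is moved stays moved. The work goes in short steps, Python scripts to look and compute and a shell command to move; the robot and the scene stay as the last step left them, time stands still between calls to the robot, and variables do not carry over. Pictures are saved under pics/ and viewed, at most 10 in all, crops included, and the job is handed in when it is done.

```bash
ls; mkdir -p pics; cat > h.py <<'E'
import numpy as np, cv2
from station import arm
from scipy.spatial.transform import Rotation as Ro
def pts(name,depth,T=None):
    c=arm.get_calibration(name);K=np.array(c['mtx'])
    v,u=np.mgrid[:480,:640]
    P=np.stack([(u-K[0,2])/K[0,0]*depth,(v-K[1,2])/K[1,1]*depth,depth],-1)
    if 'R' in c: return (P-np.array(c['t']))@np.array(c['R'])
    M=np.array(c['mount']);p,r=T
    return (P@M[:3,:3].T+M[:3,3])@r.T+p
def pose():
    s=arm.get_state();return np.array(s['eef_pos']),Ro.from_euler('xyz',s['ee_rot']).as_matrix()
def look(name,png=None):
    T=pose();im,d=arm.grab_frame(name)
    if png: cv2.imwrite('pics/'+png,im[:,:,::-1])
    return im,d,pts(name,d,T)
E
python3 - <<'E'
from h import *
print(arm.get_state(),arm.hold_point_z,pose()[1].round(3))
for n in ['top','scene']:
    im,d,P=look(n,n+'1.png')
    for th in ['scoop','cup_a','cold_plate']:
        for r in arm.trace(th,n):
            m=r['mask']&(d>0);q=P[m]
            print(n,th,round(r['score'],2),r['extent'],np.median(q,0).round(3),np.percentile(q,2,0).round(3),np.percentile(q,98,0).round(3))
E
```

```text
pics
{'t': 0.0, 'q': array([ 1.58810045e+00,  3.59338800e-01,  1.10433173e-02, -3.77966532e-04,
       -1.22409643e+00, -2.88088890e-01]), 'qd': array([ 0.00075394, -0.00057209, -0.00030498, -0.00074809,  0.00119843,
        0.00111759]), 'joint_efforts': array([ 2.31246820e-03, -5.82719815e+01,  2.93048894e+01,  6.99687839e+00,
        6.92914036e-03, -1.57630489e-04]), 'eef_pos': array([0.18044703, 0.64991106, 0.22564201]), 'ee_rot': array([ 3.13996186e+00, -1.12714982e-04, -2.70913387e-01]), 'force': array([0.84453232, 0.03972431, 0.38896989]), 'moment': array([-0.00745638, -0.01611016,  0.05722988]), 'gripper_force': 0.0, 'width': 0.08751739983024125} 0.0188 [[ 0.964 -0.268 -0.   ]
 [-0.268 -0.964 -0.002]
 [ 0.     0.002 -1.   ]]
top cup_a 0.75 [299.5, 235.7, 15.3, 17.8] [ 0.589 -0.005  0.005] [ 0.572 -0.021 -0.   ] [0.604 0.01  0.017]
top cup_a 0.57 [278.9, 231.4, 16.7, 21.6] [0.587 0.035 0.004] [ 0.57   0.019 -0.001] [0.602 0.052 0.016]
top cold_plate 0.84 [221.2, 127.8, 204.1, 110.4] [ 0.704 -0.04   0.045] [ 0.616 -0.23   0.021] [0.8   0.153 0.054]
scene scoop 0.7 [174.2, 131.3, 57.3, 64.3] [ 0.464 -0.299  0.005] [ 0.409 -0.355 -0.   ] [ 0.529 -0.237  0.084]
scene cup_a 0.74 [343.1, 240.8, 11.0, 13.2] [0.583 0.034 0.007] [0.57  0.021 0.002] [0.603 0.048 0.017]
scene cup_a 0.52 [322.5, 235.7, 16.1, 17.1] [ 0.585 -0.006  0.008] [ 0.571 -0.02   0.002] [0.604 0.01  0.018]
scene cold_plate 0.75 [171.5, 216.9, 244.8, 158.4] [ 0.724 -0.03   0.047] [ 0.624 -0.23   0.018] [0.809 0.152 0.056]
```

View pics/top1.png

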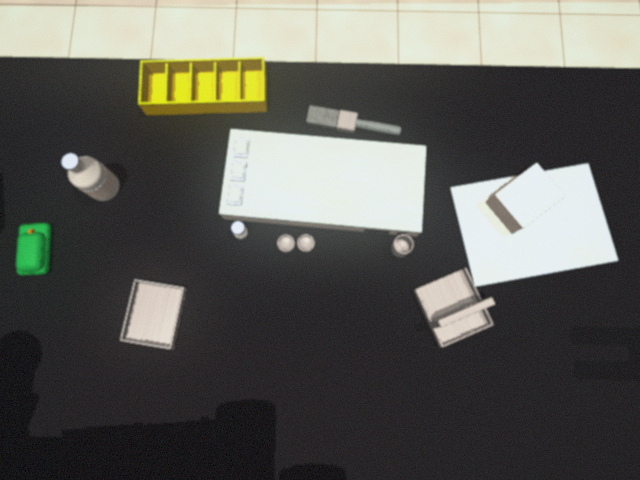

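View pics/scene1.png

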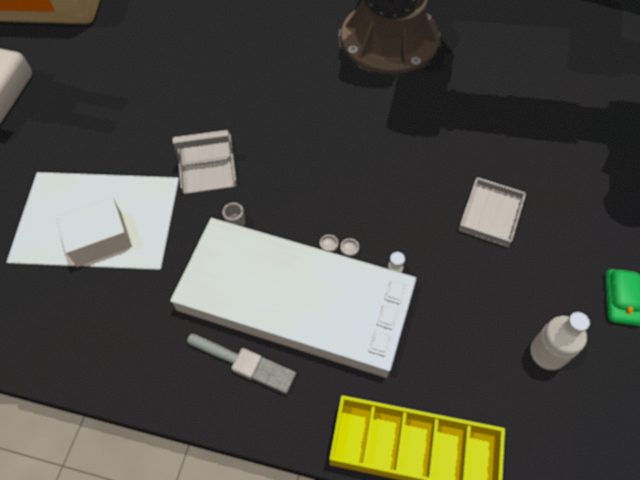

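```bash
python3 - <<'E'
from h import *
im,d,P=look('top')
m=(d>0)&(P[...,0]>.35)&(P[...,0]<.6)&(P[...,1]>-.42)&(P[...,1]<-.18)
for lo,hi in [(.063,.09),(.015,.03)]:
    q=P[m&(P[...,2]>lo)&(P[...,2]<hi)]
    print(lo,len(q),q.mean(0).round(4),cv2.minAreaRect(q[:,:2].astype(np.float32)*1000))
# cold plate top and front
q=P[(d>0)&(abs(P[...,2]-.045)<.006)&(P[...,0]>.58)&(P[...,0]<.84)&(abs(P[...,1])<.3)]
print('plate',len(q),np.median(q[:,2]),cv2.minAreaRect(q[:,:2].astype(np.float32)*1000))
for y in np.arange(-.22,.15,.04):
    s=q[abs(q[:,1]-y)<.01,0]; print(round(y,2),np.percentile(s,[1,99]).round(4))
E
```

```text
0.063 508 [ 0.4512 -0.3007  0.0799] ((451.5135192871094, -302.3441467285156), (14.134356498718262, 110.46293640136719), 23.897077560424805)
0.015 410 [ 0.4702 -0.2886  0.0208] ((512.3609619140625, -273.6849670410156), (228.57489013671875, 114.88818359375), 26.148670196533203)
plate 16726 0.04489223335451671 ((694.1790161132812, -37.606903076171875), (401.0634460449219, 218.92486572265625), 86.24006652832031)
-0.22 [0.5901 0.7874]
-0.18 [0.5948 0.7896]
-0.14 [0.6149 0.7925]
-0.1 [0.6177 0.7959]
-0.06 [0.6207 0.7984]
-0.02 [0.6238 0.8012]
0.02 [0.6267 0.8049]
0.06 [0.6293 0.807 ]
0.1 [0.6323 0.8099]
0.14 [0.599  0.8137]
```

The top view shows the scoop at about (455,308) px, open edge up-left (yaw ≈ 24°). The two cups are at (286,243) and (306,243) in front of the plate, with a decoy tray at (153,314), the tall cup at (403,244) and the vial at (239,230). The scene view agrees. Next I work out the approach.

```bash
cat >> h.py <<'E'
def go(*targets):
    "targets (x,y,z,yawdeg of tool) -> units from the present pose"
    p,R=pose();yaw=np.arctan2(R[1,0],R[0,0])
    R=Ro.from_euler('xyz',[np.pi,0,yaw]).as_matrix()
    for t in targets:
        s=R.T@(np.array(t[:3])-p)/.025
        a=-((t[3]-np.degrees(yaw)+180)%360-180)/5
        print(t,'->',s.round(2),round(a,2))
E
python3 -c "
from h import *
go((.45,.35,.227,-40),(.5,.1,.227,-66),(.4515,-.302,.16,-66))"
```

```text
(0.45, 0.35, 0.227, -40) -> [13.6   8.69 -0.02] 4.9
(0.5, 0.1, 0.227, -66) -> [18.2  17.79 -0.02] 10.1
(0.4515, -0.302, 0.16, -66) -> [20.63 33.81  2.66] 10.1
```

```bash
python3 -m crank '[[[2.3,1.5,0,1],[4.5,2.9,0,2],[6.8,4.3,0,3],[9,5.8,0,4],[11.3,7.2,0,5],[13.6,8.7,0,6],[15,11,0,7],[16,13.2,0,8],[17.2,15.5,0,9],[18.2,17.8,0,10.1],[18.5,20,0,10.1],[18.8,22.3,0,10.1]]]' 0; python3 -c "
from h import *
go((.4515,-.302,.16,-66),(.4515,-.302,.0512,-66))"
```

```text
t: 1.95
eef_pos: [0.4862, 0.004, 0.2268]
ee_rot: [-3.141, -0.0, -1.152]
force: [1.0, -0.2, -0.3]
width: 0.0878
gripper_force: 0.0
(0.4515, -0.302, 0.16, -66) -> [10.62  6.24  2.67] -0.0
(0.4515, -0.302, 0.0512, -66) -> [10.62  6.24  7.02] -0.0
```

```bash
python3 -m crank '[[[2.1,1.2,0.3,0],[4.2,2.5,0.8,0],[6.4,3.7,1.3,0],[8.5,5,2,0],[10.6,6.2,2.6,0],[10.6,6.2,2.6,0],[10.6,6.2,2.6,0],[10.6,6.2,2.6,0]]]'; python3 - <<'E'
from h import *
im,d,P=look('wrist','w1.png')
q=P[(d>0)&(P[...,2]>.068)&(P[...,2]<.09)&(np.hypot(P[...,0]-.45,P[...,1]+.30)<.09)]
print(len(q),q.mean(0),np.percentile(q[:,2],[5,95]),cv2.minAreaRect(q[:,:2].astype(np.float32)*1000),pose()[0])
im,d,P=look('top')
for th in ['cup_a']:
  for r in arm.trace(th,'top'):print(r['score'],np.median(P[r['mask']],0))
E
```

```text
t: 2.95
eef_pos: [0.4529, -0.2982, 0.1621]
ee_rot: [-3.141, -0.001, -1.151]
force: [0.6, 0.9, -0.3]
width: 0.0875
gripper_force: 0.0
4124 [ 0.45274707 -0.30462797  0.08144012] [0.08009106 0.08270133] ((450.8783264160156, -300.8938903808594), (13.805088996887207, 109.91630554199219), 23.871862411499023) [ 0.4530855  -0.29810419  0.16222129]
0.76 [0.58722339 0.03532858 0.00496224]
0.51 [ 0.58777156 -0.00551929  0.00474153]
```

View pics/w1.png

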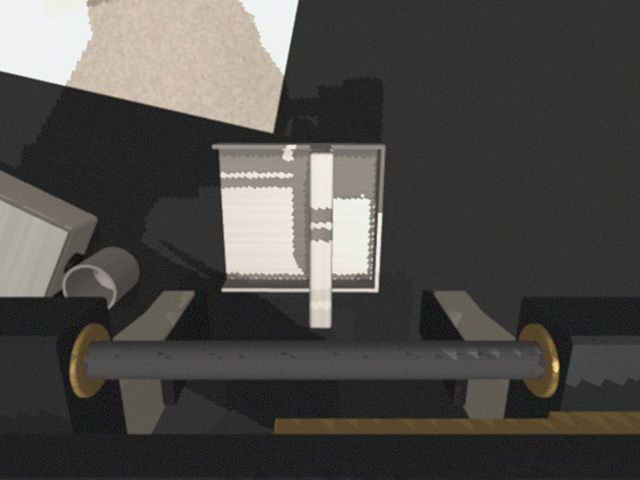

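The wrist view shows the bar at (320,240) px with free space either side. Its centre is (0.451,-0.301) at 23.9°, which agrees with the top view. Descending to grasp.

```bash
python3 -c "
from h import *
go((.451,-.301,.0505,-66.1))"

```

```text
(0.451, -0.301, 0.0505, -66.1) -> [0.07 0.12 4.47] 0.04
```

```bash
python3 -m crank '[[[0.05,0.12,1.5,0],[0.05,0.12,3,0],[0.05,0.12,4,0],[0.05,0.12,4.47,0],[0.05,0.12,4.47,0],[0.05,0.12,4.47,0]]]' && python3 -m crank '[[[0,0,0,0],[0,0,0,0],[0,0,0,0],[0,0,0,0],[0,0,0,0],[0,0,0,0],[0,0,0,0]]]' 1 45; python3 -c "
from h import *
print(pose())"
```

```text
t: 3.85
eef_pos: [0.4512, -0.3016, 0.0509]
ee_rot: [-3.14, -0.001, -1.152]
force: [0.4, -0.0, 0.6]
width: 0.0875
gripper_force: 0.0
t: 4.72
eef_pos: [0.4502, -0.3015, 0.0498]
ee_rot: [3.142, 0.0, -1.152]
force: [0.4, -0.1, -0.6]
width: 0.0232
gripper_force: 0.0
(array([ 0.45018734, -0.3014907 ,  0.0497789 ]), array([[ 4.06494801e-01, -9.13653091e-01, -8.05038914e-05],
       [-9.13653093e-01, -4.06494803e-01,  5.96602802e-06],
       [-3.81752934e-05,  7.11274700e-05, -9.99999997e-01]]))
```

Fingers are still closing; I'll wait a little, then lift slightly.

```bash
python3 -m crank '[[[0,0,0,0],[0,0,0,0],[0,0,0,0],[0,0,0,0]]]'; python3 -m crank '[[[0,0,-0.3,0],[0,0,-0.8,0],[0,0,-1.4,0],[0,0,-1.4,0]]]'; python3 - <<'E'
from h import *
p,R=pose();print(p)
# scoop pose wanted: yaw ts, approach start 140 mm before front
n=np.array([np.cos(np.radians(-4.3)),np.sin(np.radians(-4.3))])
front=np.array([.6255,.015]); 
for s in (.200,.140,.075): print(s,front-n*s)
b=front-n*.2
go((b[0],b[1],.085,-94.3),(b[0],b[1],.050,-94.3))
E
```

```text
t: 5.22
eef_pos: [0.4502, -0.3015, 0.0498]
ee_rot: [3.142, 0.0, -1.152]
force: [0.8, -1.1, -0.0]
width: 0.0134
gripper_force: 45.0
t: 5.72
eef_pos: [0.4514, -0.3018, 0.0867]
ee_rot: [-3.139, -0.002, -1.152]
force: [-0.4, 0.3, -3.1]
width: 0.0135
gripper_force: 45.0
[ 0.45139981 -0.30183532  0.08674957]
0.2 [0.42606297 0.02999575]
0.14 [0.48589408 0.02549702]
0.075 [0.55071111 0.0206234 ]
(np.float64(0.4260629732949768), np.float64(0.029995745365265537), 0.085, -94.3) -> [-12.54  -4.47   0.07] 5.66
(np.float64(0.4260629732949768), np.float64(0.029995745365265537), 0.05, -94.3) -> [-12.54  -4.47   1.47] 5.66
```

Grasped and lifted (width 13.5 mm, grip 45 N). Next I carry it to 125 mm before the wall, in line with the cups, taking y as 0.027.

```bash
python3 -m crank '[[[-1,-0.35,0,0.4],[-2.6,-0.9,0,1.1],[-4.3,-1.5,0,1.9],[-6,-2.1,0,2.7],[-7.7,-2.7,0,3.5],[-9.4,-3.3,0,4.3],[-11,-3.9,0,5],[-12,-4.3,0,5.5],[-12.4,-4.45,0,5.66],[-12.4,-4.45,0,5.66],[-12.4,-4.45,0,5.66]]]'; python3 - <<'E'
from h import *
im,d,P=look('top')
q=P[(d>0)&(P[...,2]>.1)&(P[...,2]<.125)&(abs(P[...,0]-.43)<.1)&(abs(P[...,1]-.03)<.1)]
im,d,P=look('wrist','w2.png')
go((.426,.027,.0495,-94.3))
for r in arm.trace('cup_a','wrist'):
    m=r['mask']&(d>0);print(r['score'],np.median(P[m],0),np.percentile(P[m],2,0),np.percentile(P[m],98,0))
q=P[(d>0)&(abs(P[...,2]-.045)<.004)&(P[...,0]>.58)&(P[...,0]<.8)]
for y in np.arange(-.08,.1,.02):
    s=q[abs(q[:,1]-y)<.006]
    if len(s)>30: print(round(y,2),np.percentile(s[:,0],[1,3]).round(4))
E
```

```text
t: 7.1
eef_pos: [0.4257, 0.0266, 0.0848]
ee_rot: [3.141, -0.0, -1.646]
force: [0.3, -0.2, -2.8]
width: 0.0137
gripper_force: 45.0
(0.426, 0.027, 0.0495, -94.3) -> [-0.02 -0.01  1.41] -0.01
0.93 [0.58842897 0.03796655 0.00691915] [0.56897311 0.02067451 0.00246287] [0.60116738 0.05214985 0.01525592]
0.75 [ 0.58972057 -0.00237602  0.00641198] [ 0.57030934 -0.01917836  0.00244886] [0.60226653 0.01194206 0.01514342]
```

View pics/w2.png

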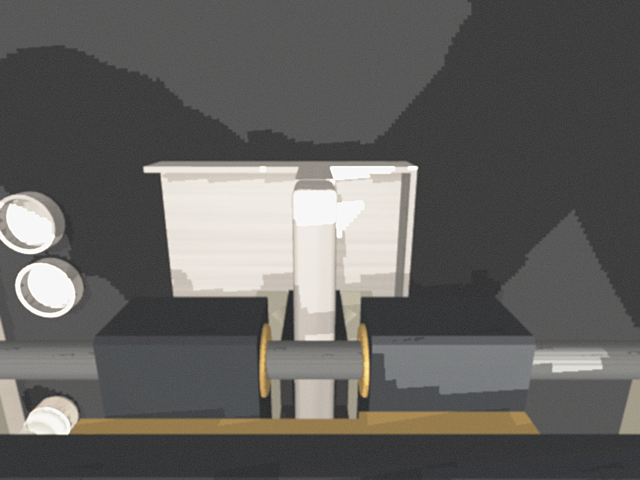

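The wrist view (forward is left) shows the scoop level in the grip, with the cups at (30,222) and (50,288) px within the mouth. Lowering to the bench.

```bash
python3 -m crank '[[[0,0,0.7,0],[0,0,1.2,0],[0,0,1.35,0],[0,0,1.42,0],[0,0,1.42,0],[0,0,1.42,0]]]'
```

```text
t: 8.0
eef_pos: [0.4258, 0.0268, 0.0497]
ee_rot: [-3.141, -0.0, -1.646]
force: [-2.9, -1.9, 5.6]
width: 0.0139
gripper_force: 45.0
```

```bash
python3 -m crank '[[[0,-0.3,0,0],[0,-0.7,0,0],[0,-1.1,0,0],[0,-1.5,0,0],[0,-1.9,0,0],[0,-2.3,0,0],[0,-2.6,0,0],[0,-2.9,0,0],[0,-3.2,0,0],[0,-3.5,0,0],[0,-3.8,0,0],[0,-3.8,0,0]]]'; python3 - <<'E'
from h import *
im,d,P=look('wrist','w3.png')
for r in arm.trace('cup_a','wrist'):
    m=r['mask']&(d>0);print(r['score'],np.median(P[m],0),np.percentile(P[m],2,0),np.percentile(P[m],98,0))
E
```

```text
t: 9.5
eef_pos: [0.5205, 0.0195, 0.0497]
ee_rot: [3.141, -0.0, -1.646]
force: [-4.6, -1.8, 6.5]
width: 0.0133
gripper_force: 45.0
0.93 [0.61002966 0.02292317 0.01053915] [0.59513285 0.01859023 0.00353242] [0.62439365 0.03278599 0.01553804]
```

View pics/w3.png

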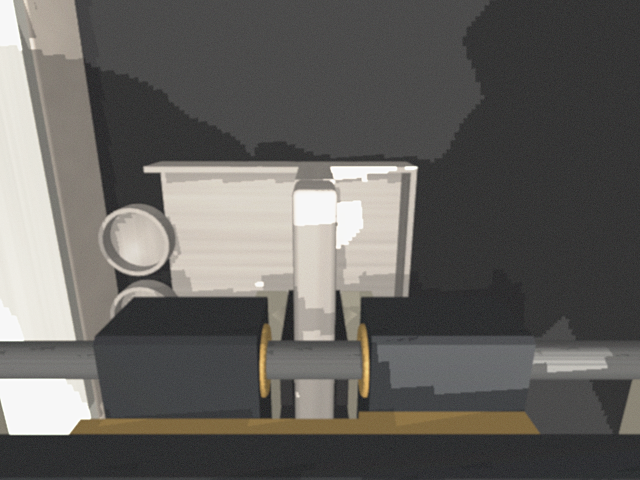

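The cups at (138,240) and (145,300) px are now at the plate's front face, with the scoop edge against them. I push the last 30 mm slowly and watch the force.

```bash
python3 -m crank '[[[0,-0.15,0,0],[0,-0.3,0,0],[0,-0.45,0,0],[0,-0.6,0,0],[0,-0.75,0,0],[0,-0.9,0,0],[0,-1.0,0,0],[0,-1.1,0,0],[0,-1.1,0,0]]]'; python3 - <<'E'
from h import *
im,d,P=look('wrist','w4.png')
for n in ('wrist','top','scene'):
  if n!='wrist': im,d,P=look(n)
  for r in arm.trace('cup_a',n):
    m=r['mask']&(d>0);print(n,r['score'],np.median(P[m],0).round(4),np.percentile(P[m],2,0).round(4),np.percentile(P[m],98,0).round(4))
E
```

```text
t: 10.72
eef_pos: [0.5468, 0.0174, 0.0498]
ee_rot: [3.14, -0.001, -1.646]
force: [-8.3, 0.1, 9.3]
width: 0.014
gripper_force: 45.0
wrist 0.97 [ 0.6075 -0.0039  0.0079] [ 0.5897 -0.0211  0.0048] [0.6212 0.0103 0.0175]
wrist 0.77 [0.6066 0.0205 0.0126] [0.5955 0.0185 0.0056] [0.6177 0.0269 0.0175]
scene 0.67 [0.5997 0.0341 0.0099] [0.5926 0.0195 0.0044] [0.6262 0.049  0.0451]
```

View pics/w4.png

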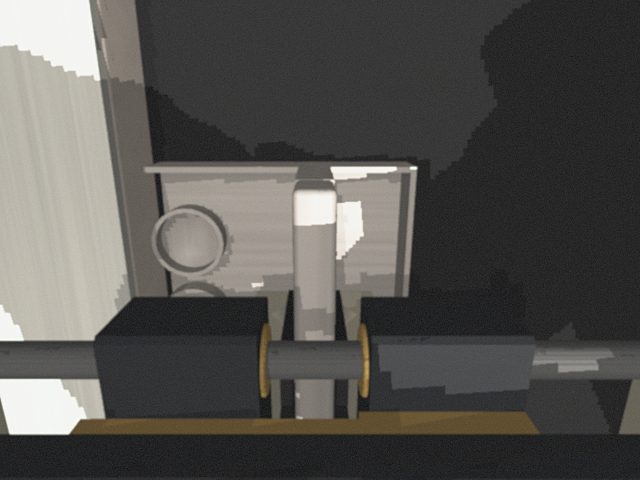

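Both cups now sit on the scoop floor, with rims 2 mm higher than before. They are at (190,240) and (195,292) px, and the edge is still about 3 mm short of the wall. I close the gap.

```bash
python3 -m crank '[[[0,-0.06,0,0],[0,-0.12,0,0],[0,-0.16,0,0],[0,-0.16,0,0]]]'
```

```text
t: 11.52
eef_pos: [0.5493, 0.0169, 0.0498]
ee_rot: [3.137, -0.001, -1.646]
force: [-13.7, 1.9, 15.1]
width: 0.0141
gripper_force: 45.0
```

```bash
python3 -m crank '[[[0,0.03,0,0],[0,0.06,-0.03,0],[0,0.08,-0.1,0],[0,0.08,-0.2,0],[0,0.08,-0.35,0],[0,0.08,-0.55,0],[0,0.08,-0.75,0],[0,0.08,-0.95,0],[0,0.08,-1.1,0],[0,0.08,-1.2,0],[0,0.08,-1.2,0]]]'; python3 - <<'E'
from h import *
for n in ('wrist','scene'):
  im,d,P=look(n,'5'+n+'.png')
  for r in arm.trace('cup_a',n):
    m=r['mask']&(d>0);print(n,r['score'],r['extent'],np.median(P[m],0).round(4),np.percentile(P[m],2,0).round(4),np.percentile(P[m],98,0).round(4))
a=cv2.imread('pics/5wrist.png')[120:330,60:460];b=cv2.resize(cv2.imread('pics/5scene.png')[180:300,250:450],(400,240),interpolation=2)
cv2.imwrite('pics/5.png',np.vstack([a,b]))
E
```

```text
t: 12.9
eef_pos: [0.5497, 0.0175, 0.0795]
ee_rot: [3.141, -0.0, -1.646]
force: [-4.9, 0.2, -1.4]
width: 0.0138
gripper_force: 45.0
wrist 0.81 [160.3, 201.6, 71.8, 75.3] [ 0.6076 -0.0037  0.0373] [ 0.5897 -0.0208  0.034 ] [0.6218 0.0107 0.0468]
wrist 0.65 [177.5, 282.6, 50.4, 12.3] [0.606  0.021  0.0418] [0.5955 0.019  0.0325] [0.6176 0.0273 0.0468]
scene 0.73 [315.9, 235.9, 19.5, 16.7] [ 0.6021 -0.0068  0.0388] [ 0.5889 -0.0218  0.0327] [0.6218 0.009  0.0499]
scene 0.56 [335.4, 239.6, 16.3, 19.4] [0.6055 0.0336 0.0387] [0.5927 0.0189 0.0325] [0.6254 0.0496 0.0498]
```

View pics/5.png

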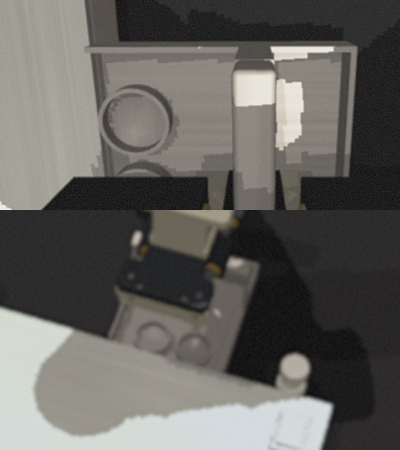

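Both cups are in the scoop and rising with it. There is light contact with the wall, so I back off a few mm and keep lifting.

```bash
python3 -m crank '[[[0,0.05,0,0],[0,0.12,0,0],[0,0.16,-0.1,0],[0,0.18,-0.25,0],[0,0.18,-0.45,0],[0,0.18,-0.65,0],[0,0.18,-0.85,0],[0,0.18,-1.05,0],[0,0.18,-1.25,0],[0,0.18,-1.4,0],[0,0.18,-1.5,0],[0,0.18,-1.5,0]]]'; python3 - <<'E'
from h import *
n=np.array([np.cos(np.radians(-4.3)),np.sin(np.radians(-4.3))])
b=np.array([.6235,.013])+n*.085
go((b[0],b[1],.12,-94.3),(b[0],b[1],.0955,-94.3))
E
```

```text
t: 14.6
eef_pos: [0.5456, 0.018, 0.117]
ee_rot: [-3.141, 0.0, -1.646]
force: [-0.6, 0.6, -3.3]
width: 0.0142
gripper_force: 45.0
(np.float64(0.7082607363496349), np.float64(0.006626808219762145), 0.12, -94.3) -> [-0.04 -6.52 -0.12] -0.0
(np.float64(0.7082607363496349), np.float64(0.006626808219762145), 0.0955, -94.3) -> [-0.04 -6.52  0.86] -0.0
```

```bash
python3 -m crank '[[[0,-0.06,0,0],[0,-0.18,0,0],[0,-0.38,0,0],[0,-0.65,0,0],[0,-0.95,0,0],[0,-1.25,0,0],[0,-1.55,0,0],[0,-1.85,0,0],[0,-2.15,0,0],[0,-2.45,0,0],[0,-2.75,0,0],[0,-3.05,0,0]]]'; python3 -m crank '[[[0,-0.3,0,0],[0,-0.6,0,0],[0,-0.9,0,0],[0,-1.2,0,0],[0,-1.5,0,0],[0,-1.8,0,0],[0,-2.1,0,0],[0,-2.4,0,0],[0,-2.7,0,0],[0,-2.95,0,0],[0,-3.15,0,0],[0,-3.3,0,0]]]'; python3 -m crank '[[[0,-0.08,0.05,0],[0,-0.12,0.15,0],[0,-0.14,0.3,0],[0,-0.14,0.45,0],[0,-0.14,0.58,0],[0,-0.14,0.66,0],[0,-0.14,0.7,0],[0,-0.14,0.7,0]]]'; python3 - <<'E'
from h import *
for n in ('wrist','scene'):
  im,d,P=look(n,'6'+n+'.png')
  for r in arm.trace('cup_a',n):
    m=r['mask']&(d>0);print(n,r['score'],r['extent'],np.median(P[m],0).round(4),np.percentile(P[m],2,0).round(4),np.percentile(P[m],98,0).round(4))
E
```

```text
t: 16.1
eef_pos: [0.622, 0.0122, 0.1168]
ee_rot: [3.142, -0.0, -1.646]
force: [-0.0, 0.6, -3.2]
width: 0.0139
gripper_force: 45.0
t: 17.6
eef_pos: [0.704, 0.0059, 0.1167]
ee_rot: [3.141, -0.0, -1.646]
force: [-0.8, -0.8, -3.1]
width: 0.0139
gripper_force: 45.0
t: 18.6
eef_pos: [0.7073, 0.0057, 0.0993]
ee_rot: [-3.142, 0.0, -1.646]
force: [0.1, 0.6, -3.6]
width: 0.0135
gripper_force: 45.0
wrist 0.93 [159.0, 202.3, 70.5, 73.8] [ 0.7654 -0.0155  0.0572] [ 0.7475 -0.0327  0.054 ] [ 0.7791 -0.0012  0.0668]
wrist 0.85 [177.3, 283.2, 51.9, 10.7] [0.7639 0.0092 0.0621] [0.7531 0.0071 0.0545] [0.7759 0.0159 0.0668]
scene 0.66 [286.5, 308.3, 22.5, 15.2] [ 0.7651 -0.019   0.0582] [ 0.7528 -0.0339  0.0526] [ 0.7807 -0.002   0.0701]
scene 0.64 [307.9, 314.0, 19.6, 19.5] [0.7674 0.0219 0.0583] [0.7542 0.0051 0.0521] [0.7837 0.0375 0.0696]
```

View pics/6wrist.png

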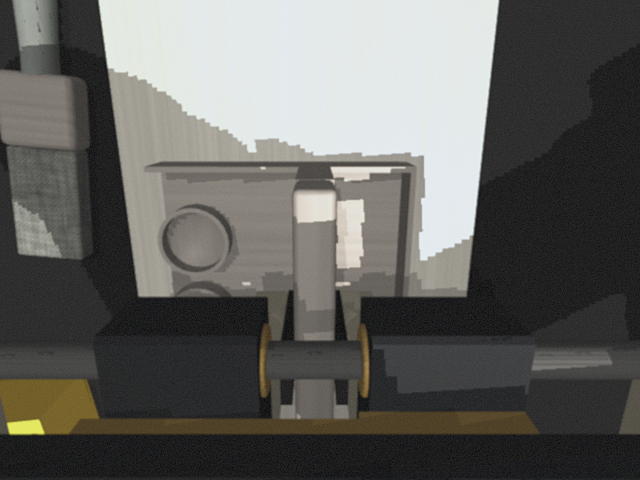

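The cups at (196,240) and (200,290) px are still in the scoop, which is wholly over the plate (px columns 135–470). Lowering the last 4–5 mm.

```bash
python3 -m crank '[[[0,0,0.06,0],[0,0,0.12,0],[0,0,0.16,0],[0,0,0.19,0],[0,0,0.19,0],[0,0,0.19,0]]]'
```

```text
t: 19.55
eef_pos: [0.7072, 0.0057, 0.0949]
ee_rot: [-3.142, -0.0, -1.646]
force: [-2.3, 0.5, 1.0]
width: 0.0139
gripper_force: 45.0
```

Contact: the scoop's weight is on the plate. Releasing.

```bash
python3 -m crank '[[[0,0,0.02,0],[0,0,0.02,0],[0,0,0.02,0]]]' - 6; python3 -m crank '[[[0,0,0,0],[0,0,0,0],[0,0,0,0],[0,0,0,0],[0,0,0,0],[0,0,0,0]]]' 0.5; python3 -m crank '[[[0,0,-0.3,0],[0,0,-1,0],[0,0,-2,0],[0,0,-3,0],[0,0,-4,0],[0,0,-5,0],[0,0,-5,0],[0,0,-5,0]]]'; python3 - <<'E'
from h import *
im,d,P=look('wrist','7.png')
for r in arm.trace('cup_a','wrist'):
    m=r['mask']&(d>0);print(r['score'],np.median(P[m],0).round(4),np.percentile(P[m],2,0).round(4),np.percentile(P[m],98,0).round(4))
q=P[(d>0)&(P[...,2]>.112)&(P[...,2]<.14)&(np.hypot(P[...,0]-.707,P[...,1])<.09)]
print(q.mean(0),np.percentile(q[:,2],[5,95]),cv2.minAreaRect(q[:,:2].astype(np.float32)*1000))
E
```

```text
t: 19.92
eef_pos: [0.7073, 0.0057, 0.0948]
ee_rot: [-3.141, -0.0, -1.646]
force: [-5.2, 0.8, 5.0]
width: 0.0141
gripper_force: 6.0
t: 20.68
eef_pos: [0.7073, 0.0057, 0.094]
ee_rot: [-3.142, 0.0, -1.646]
force: [-0.5, -0.3, 0.4]
width: 0.044
gripper_force: 0.0
t: 21.68
eef_pos: [0.7071, 0.0058, 0.2196]
ee_rot: [-3.141, 0.0, -1.646]
force: [-0.4, 0.0, -0.9]
width: 0.0435
gripper_force: 0.0
0.88 [ 0.7647 -0.0157  0.0524] [ 0.7476 -0.0323  0.0489] [ 0.779  -0.0011  0.0626]
0.62 [0.7677 0.0254 0.0525] [0.7508 0.0077 0.0477] [0.7829 0.0394 0.0625]
[0.70717954 0.00221893 0.12639124] [0.12503939 0.12765172] ((707.4819946289062, 6.050411224365234), (109.97280883789062, 14.04471492767334), 85.65414428710938)
```

View pics/7.png

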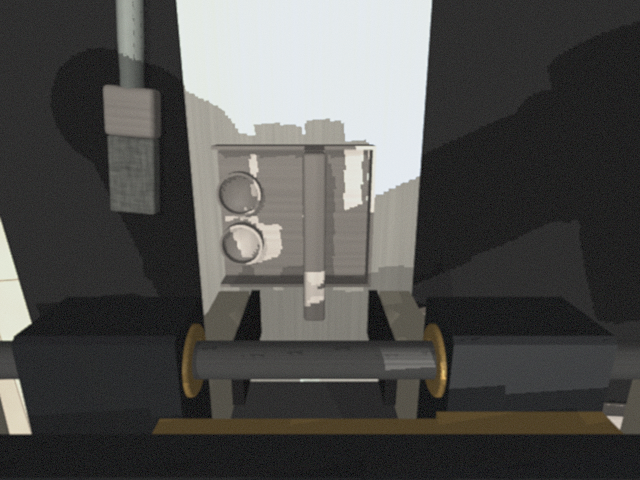

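The scoop stands level on the plate: the bar top is at 0.126 m and both cup rims at 0.0625 m, as expected. Both cups are in it at (241,193) and (243,243) px, and the gripper is clear above.

```bash
python3 -c "
from station import arm
print(arm.job_done())"
```

```text
the job is handed in; nothing more can be done
None
```

The loaded scoop stands level on the free part of the cold plate with both cups in it, the gripper is clear, and I handed the job in at about 22 s; the verdict was not shown.

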